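# Run the candle carriage up to the pointer

## Robot

A 6-joint arm with a two-finger parallel gripper is mounted at the origin on the work surface. World frame = base frame: x ahead of the robot, y to its left, z up, the work surface at z = 0. Lengths are in m, angles in rad, forces in N, time in s.
With the tool pointing down it reaches from about 0.225 to 0.875 m from the base axis. Payload 3.4 kg.
Tool frame: the origin (TCP) lies on the centre line of the jaws, within the pads' length; the fingertips stand 11 mm ahead of it and the grasp point (between the pads) lies 8 mm behind it; z points along the fingers, x is the direction in which the jaws open and shut, and the axes are right-handed (so a half turn about z gives the same grasp; the last joint's range is limited). The gripper opens to 85 mm and grips with 20 to 120 N. Pads are 22 mm wide; open, the fingers measure 114 mm over their backs; the gripper's body (76 mm by 85 mm) begins 54 mm behind the grasp point. The pads swing forward as they close: fully open they stand 13 mm farther back than shut.
Start: joints at [1.04, 0.276, 1.505, -0, 1.361, -0.121], TCP at [0.229, 0.527, 0.208] pointing down, gripper open.
Joint ranges: [-2.89, 2.89], [-0.75, 2.08], [0.22, 2.7], [-1.18, 4.32], [0.11, 2.71], [-2.7, 2.7]. Speed limits (rad/s): [2.57, 2.57, 3.14, 3.14, 3.14, 3.14].

## Interface

Orientations are given as a rotation vector (axis times angle).
In Python, from workcell import read_state, imaging, r gives the robot as it stands. The module is installed in compiled form; this text tells all that it offers.
- The arm moves only by the tool jog_arm, never from a script. Its arguments are lists of equal length, an entry for each row: "offset": the shift along the tool's x, y, z in mm, a list of three; "spin": the turn about the tool's z in degrees; "claw": the opening, from 0 (shut) to 1 (fully open). In form: {"offset": [[dx, dy, dz], ...], "spin": [spin, ...], "claw": [claw, ...]}. A call has 1 to 10 rows; each row is the pose to reach, as a shift and turn from the pose measured when the call began, along the tool's axes at that moment; what a row does not reach only later rows make up. A row lasts 1/10 s, in which the tool goes at most 50 mm and 8.59 degrees, less where a joint would pass 70% of its speed; a pose out of reach is approached as far as the arm can. A call with a gripper value outside its range is refused whole. The fingers move at their own pace and stop on an object; "grip_force" is the grip in N (left out, the last holds). Time passes only in rows, so rows that repeat a pose let the fingers close. It gives the time, the measured TCP pose, the force and the opening at its end, in the units of the state.
- read_state(): the state, without advancing time (a new reading comes with each control period).
- imaging.camera(name): name is "scene" or "top"; returns a dict with "color" (420x560x3 uint8, red, green, blue), "intrinsics" (3x3 intrinsics, pixels), "R" (3x3) and "t" (3): a world point X has camera coordinates R X + t. Camera axes: x right, y down, z forward; pixel columns grow to the right and rows downward; lengths in m; the calibration is good to about 2 mm. A picture is of the moment at which its call begins. There is no depth.
- r.hand_in(): hands the job in, once; it reports no verdict.
The state is a dict: "clock": time; "q": joint angles; "joint_vel": joint speeds; "effort": joint torques, N m; "eef_pos": TCP position; "eef_rot": TCP orientation; "ft_force": force on the tool from outside, world axes, zero at the start; "moment": the same for the moment, N m; "gripper_width": finger opening in m.
Only numpy, scipy, OpenCV 4.12 (cv2) and the standard library are available. Lean on these libraries where they do the work, as an engineer would, in place of code of your own. Each camera call takes 0.05 s, during which the arm holds its last target. There are 200 camera calls.

## Task

Push the heavy candle carriage off from behind so that it runs along its rail at 5 to 20 cm/s, then get in front of it and brake it by its front buffer, so that it comes to rest with its index tab opposite the pointer and stays there. Touch it only at the two sprung end buffers, never the frame or the candles, do not press a buffer flat, do not let the carriage strike either end stop, and leave everything else on the table where it is. Finish with the carriage standing still at the pointer and the gripper clear of it.

Things in the scene. Friction and masses are not known exactly. Their poses are not given: they have to be found in the camera images.
- rail: Aluminium guide rail fixed on the table, 760 mm long (its y axis), 70 wide (x), 20 high (z), with a dark upright stop block at each end, 65 high, whose rubber inner faces lie at y = -341 and y = +341 mm in the rail frame. Origin: centre of its underside; y points along the rail in the direction the carriage has to travel. Its position and yaw differ from run to run.
- carriage (a joint): Position of the carriage along the rail in m, growing along rail +y. 0: rear buffer face at the rear stop; 0.43: front buffer face at the front stop. The carriage centre lies at rail y = value - 0.215. It rolls almost freely: damping about 0.2 N s/m, dry friction about 0.005 N, so it coasts for many seconds. Total moving mass 3.1 kg nominal (2.2 to 4.0 kg, different each run).
- deck (a point): Middle of the carriage's top plate, 68 mm above the table, above the carriage centre. The carriage's frame is grey, 104 mm wide (x), 184 long (y), from 28 to 68 mm above the table, and carries two red candle glasses 65 mm in diameter, tops 115 mm (wicks 121 mm) above the table, 36 mm ahead of and behind the centre. Frame and candles are not to be touched.
- carriage_index (a point): Top outer edge of the small dark index tab in the middle of the carriage's long side, on the rail's +x side (58 mm from the rail's middle line), 66 mm above the table.
- front_buffer (a joint): How far the front buffer is pressed in, in m: 0 = fully out, 0.036 = flat. A steel box with a rubber face 96 mm wide and 42 high (26 to 68 mm above the table) that telescopes into the frame against a linear spring of 40 N/m (no preload; damping 0.3 N s/m; head 0.15 kg): a finger held still in its way throws the carriage back with nearly its full speed.
- front_face (a point): Centre of the front buffer's rubber face, 47 mm above the table; 126 mm ahead (rail +y) of the carriage centre when the buffer is out.
- rear_buffer (a joint): The same for the rear buffer (pressed in towards rail +y), same spring and sizes.
- rear_face (a point): Centre of the rear buffer's rubber face, 47 mm above the table; 126 mm behind the carriage centre when the buffer is out.
- pointer: Fixed steel pointer bracket 68 mm high standing on the table beside the rail's +x side, parallel to the rail; its place along the rail differs from run to run. Origin: under its tip, 70 mm from the rail's middle line; axes as the rail's. The carriage is right when the index tab and this origin have the same y along the rail.
- pointer_tip (a point): The pointer's tip, towards the rail, 66 mm above the table.
- candle0: Loose finished candle glass, 65 mm diameter, 90 high, on the table beyond the rail; leave alone. Origin: centre of its underside.
- candle1: A second one, beyond the rail to the left; leave alone.
- candle2: A third one, on the robot's side of the rail; leave alone.
- spatula: Spatula lying on the table at the right; leave alone. Origin about its middle.
- wick_tin: Round tin, 64 mm diameter, 80 high, beyond the rail; leave alone.
- label_box: Cardboard box 80 x 110 x 50 mm, beyond the rail; leave alone.
Mind the look-alikes: they are no part of the job. What is meant by the pointer is not pink, and is the smaller of those in its own colour.

How it is judged:
By the outcome, as a careful person would: the job done as asked, in the order asked, and still so for the second after the job is handed in, with the robot touching nothing.
It also fails if it takes over 38 s, if anything falls off the work surface, if the arm or the gripper's body presses on something with over 40 N, if the wrist force passes 120 N, or if a joint passes its speed limit or range.

## Working session

There is one attempt and no reset: what is moved stays moved. The work goes in short steps, Python scripts to look and compute and a tool call to move; the robot and the scene stay as the last step left them, time stands still between calls to the robot, and variables do not carry over. Pictures are saved under pics/ and viewed, about 8 in all and at most 12, crops included, and the job is handed in when it is done.

Besides the shell and the picture viewer there is one more tool, called after "Request:" as name([rows], argument=value, ...), one row to a line, values as JSON. jog_arm: Moves the arm, as the interface text tells. Its arguments: {"type":"object","properties":{"offset":{"type":"array","items":{"type":"array","items":{"type":"number"}}},"spin":{"type":"array","items":{"type":"number"}},"claw":{"type":"array","items":{"type":"number"}},"grip_force":{"type":"number"}},"required":["offset","spin","claw"]}

```bash
mkdir -p pics
python3 - <<'E'
from workcell import read_state, imaging, r
import cv2,numpy as np
for n in("scene","top"):
    c=imaging.camera(n); cv2.imwrite(f"pics/{n}0.png",c["color"][...,::-1]); np.savez(f"{n}0.npz",**c)
    print(n,c["intrinsics"].tolist(),c["R"].round(4).tolist(),c["t"].round(4).tolist())
print(read_state())
E
```

```text
scene [[496.2189545032594, 0.0, 281.78008929761415], [0.0, 496.2189545032594, 208.90602604850025], [0.0, 0.0, 1.0]] [[0.2716, 0.9624, -0.0009], [0.6923, -0.196, -0.6945], [-0.6685, 0.188, -0.7195]] [-0.0848, -0.3505, 1.3879]
top [[414.0499579690289, 0.0, 277.37978389619565], [0.0, 414.0499579690289, 208.8004243987245], [0.0, 0.0, 1.0]] [[-0.0261, -0.9996, 0.0143], [-0.9891, 0.0237, -0.1452], [0.1448, -0.0179, -0.9893]] [-0.0753, 0.5683, 0.8263]
{'clock': 0.1, 'q': array([ 1.03996326e+00,  2.76538746e-01,  1.50598845e+00,  3.88063806e-06,
        1.36070518e+00, -1.20991620e-01]), 'joint_vel': array([-0.00136756, -0.00106497, -0.00289035, -0.00040721, -0.00019875,
       -0.00011037]), 'effort': array([ 1.23817212e-03, -4.17695689e+01, -2.46406835e+01, -3.08240342e-04,
        5.80003383e-03,  2.13329787e-05]), 'eef_pos': array([0.228861  , 0.52694693, 0.20732946]), 'eef_rot': array([ 2.62639738e+00,  1.72252392e+00, -2.31062835e-03]), 'ft_force': array([-0.58372052,  1.14596714,  0.10268211]), 'moment': array([ 0.00271758, -0.03230927,  0.0059077 ]), 'gripper_width': 0.08567724817639902}
```

View pics/top0.png

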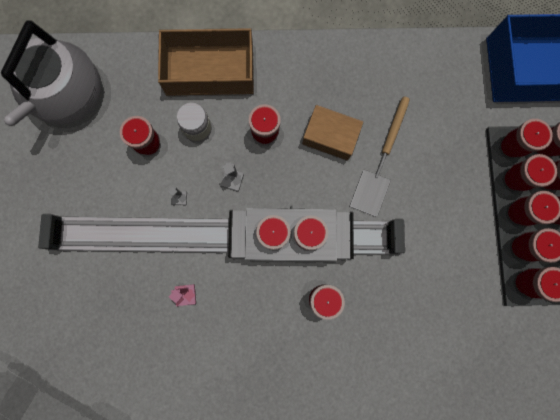

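View pics/scene0.png

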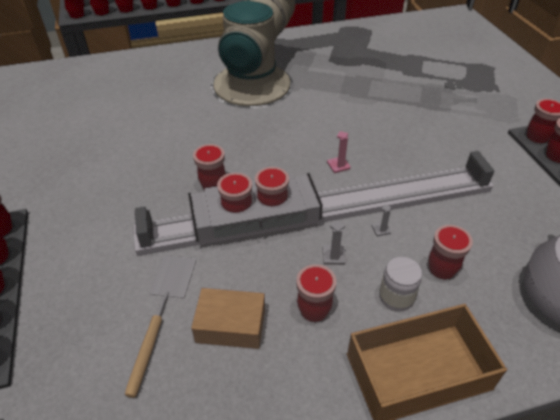

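The top view shows the carriage (candles at about 273,233 and 310,233) near the right-hand stop, which is the rear. It has to travel left, towards world +y. Two grey pointers stand on the +x side: the smaller has its tip near (179,190), the larger is at (233,175). In the scene view the small one is at (384,215). The pink one is a decoy.

Run:
```python
import cv2,numpy as np
t=cv2.imread("pics/top0.png");s=cv2.imread("pics/scene0.png")
a=cv2.resize(t[165:265,30:420],None,fx=2,fy=2,interpolation=cv2.INTER_CUBIC)
b=cv2.resize(t[155:215,155:255],None,fx=4,fy=4,interpolation=cv2.INTER_CUBIC)
c=cv2.resize(s[195:270,310:405],None,fx=4,fy=4,interpolation=cv2.INTER_CUBIC)
o=np.zeros((510,790,3),np.uint8);o[:200,:780]=a;o[205:445,:400]=b;o[205:505,405:785]=c
cv2.imwrite("pics/crop1.png",o)
```

```text
(no output)
```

View pics/crop1.png

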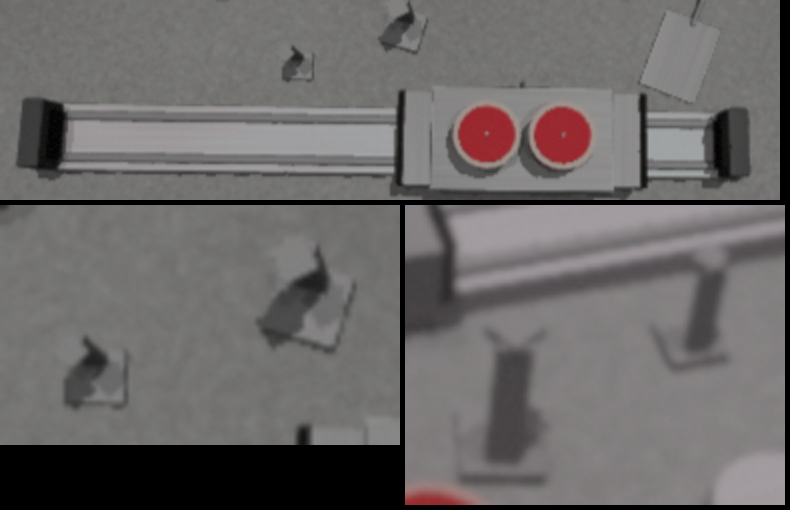

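The crop shows the small pointer's plate at about (179,197) in the top image, its dark post top near (176,188), and a light tip at about (387,207) in the scene view. Next I'll put numbers to the rail frame.

```bash
cat > h.py <<'E'
import cv2,numpy as np
def ray(c,p,z):
    C=-c["R"].T@c["t"]; d=c["R"].T@np.linalg.inv(c["intrinsics"])@np.array([p[0],p[1],1.])
    return C+d*(z-C[2])/d[2]
def tri(c1,p1,c2,p2):
    A=[];b=[]
    for c,p in((c1,p1),(c2,p2)):
        C=-c["R"].T@c["t"]; d=c["R"].T@np.linalg.inv(c["intrinsics"])@np.array([p[0],p[1],1.]);d/=np.linalg.norm(d)
        P=np.eye(3)-np.outer(d,d);A.append(P);b.append(P@C)
    return np.linalg.lstsq(np.vstack(A),np.hstack(b),rcond=None)[0]
def reds(c):
    im=c["color"].astype(int); m=((im[...,0]>120)&(im[...,1]<80)&(im[...,2]<90)).astype(np.uint8)
    n,l,st,ce=cv2.connectedComponentsWithStats(m)
    return [(ce[i].round(2),st[i][4]) for i in range(1,n) if st[i][4]>60]
def proj(c,X):
    x=c["R"]@X+c["t"];x=c["intrinsics"]@x;return x[:2]/x[2]
E
python3 - <<'E'
from h import *
T=dict(np.load("top0.npz"));S=dict(np.load("scene0.npz"))
for n,c in(("T",T),("S",S)):
    for p,a in reds(c): print(n,p,a,ray(c,p,.11).round(4))
g=cv2.cvtColor(T["color"],cv2.COLOR_RGB2GRAY)
for x in(80,100,120,150,180,210,370): print("col",x,g[210:262,x].tolist())
for y in(230,236,242): print("row",y,g[y,36:76].tolist(),g[y,375:410].tolist())
print("tab",g[203:212,284:298].tolist())
print("scene ptr\n",cv2.cvtColor(S["color"],cv2.COLOR_RGB2GRAY)[202:236,374:394])
print("top ptr\n",g[184:206,168:190])
E
```

```text
T [264.15 119.26] 523 [ 0.7372 -0.0666  0.11  ]
T [135.13 130.61] 527 [0.7191 0.1887 0.11  ]
T [536.54 133.34] 517 [ 0.6965 -0.6113  0.11  ]
T [540.94 169.47] 537 [ 0.6223 -0.6113  0.11  ]
T [545.35 206.62] 553 [ 0.548  -0.6111  0.11  ]
T [272.77 231.72] 605 [ 0.5121 -0.0783  0.11  ]
T [310.74 232.22] 603 [ 0.5093 -0.1511  0.11  ]
T [548.79 244.46] 524 [ 0.4743 -0.6089  0.11  ]
T [551.4  283.47] 432 [ 0.4005 -0.6049  0.11  ]
T [327.24 301.92] 612 [ 0.3778 -0.177   0.11  ]
S [550.02 105.95] 215 [0.4482 0.591  0.11  ]
S [208.23 153.47] 315 [ 0.4034 -0.1804  0.11  ]
S [271.63 177.57] 392 [ 0.5082 -0.0754  0.11  ]
S [234.35 183.8 ] 411 [ 0.5058 -0.1481  0.11  ]
S [453.37 238.08] 526 [0.7407 0.184  0.11  ]
S [315.95 279.93] 653 [ 0.7597 -0.0698  0.11  ]
col 80 [116, 116, 118, 117, 117, 116, 119, 138, 150, 149, 127, 113, 115, 108, 94, 117, 145, 155, 154, 154, 155, 157, 154, 155, 155, 154, 154, 153, 153, 157, 154, 123, 111, 116, 108, 96, 134, 152, 151, 120, 76, 70, 103, 117, 117, 117, 116, 115, 115, 117, 117, 117]
col 100 [113, 114, 115, 115, 115, 112, 116, 124, 142, 146, 132, 114, 114, 113
[... 7396 characters left out ...]
8  92 102 104 104 105 106 100
   84 113 116 117]
 [120 118 111  77  72  73  73  72  74  81 104 105 105 105 106 104 104 102
   90 115 117 117]
 [118 118 112  78  72  75  74  74  74  79  97 115 107 104 105 105 108 111
   92 115 117 114]
 [120 119 112  77  73  75  75  74  75  77  92 120 118 108 107 108 120 117
   85 116 117 116]
 [120 118 112  77  73  75  75  78  81  88 114 127 126 119 114 121 127 119
   83 112 117 118]
 [118 118 110  75  72  73  74  83 106 111 121 123 124 123 121 125 125 117
   85 111 116 118]
 [117 116 109  78  68  62  63  76  90  92  95  95  96 103 102 100 100  95
   86 112 115 118]
 [116 117 114 102  94  73  75  98 102 104 104 108 106 111 106  86  81  87
  103 111 115 117]]
```

Run:
```python
from h import *
T=dict(np.load("top0.npz"));S=dict(np.load("scene0.npz"))
a=ray(T,(80,233),.02);b=ray(T,(370,237.3),.02);print("rail mid line",a,b)
d=(a-b)[:2];d/=np.linalg.norm(d);print("yaw",np.degrees(np.arctan2(-d[0],d[1])))
for n,p in(("frontstop base",(62,234)),("rear",(381.7,237.5))):print(n,ray(T,p,.02))
for n,p in(("frontstop top",(48.7,234)),("rear",(394.5,237.5))):print(n,ray(T,p,.065))
c=np.array([*(ray(T,(272.77,231.72),.11)+ray(T,(310.74,232.22),.11))[:2]/2]);print("carr",c)
x=np.array([d[1],-d[0]]);print("offset of carr from midline",(c-a[:2])@x)
tab=ray(T,(290.9,206),.066);print("tab",tab,"rel carr x,y",(tab[:2]-c)@x,(tab[:2]-c)@d)
print("front face",ray(T,(230.5,234),.068),"rear",ray(T,(353,235),.068))
a2=a[:2]
for s in np.arange(.0,.06,.01):
    X=a2+x*.07+d*(-s)
    print(s,"rel carr y",round((X-c)@d,4),proj(T,np.array([*X,.066])).round(1),proj(S,np.array([*X,.066])).round(1),"base",proj(T,np.array([*X,0])).round(1),proj(S,np.array([*X,0])).round(1))
for p in((171,191),(186,191),(186,204.5),(171,204.5)):
    X=ray(T,p,.003)[:2]; print("plate corner rail x, rel carr y",(X-a2)@x,(X-c)@d)
for p in((385.5,211),(387.5,206),(386,207),(382,230)):
  for z in(.0,.066,.068):
    X=ray(S,p,z)[:2]; print("S",p,z,"x",((X-a2)@x).round(4),"y",((X-c)@d).round(4))
print("tri", [(t[0], ((t[1][:2]-a2)@x).round(4),((t[1][:2]-c)@d).round(4),t[1][2].round(4)) for t in [("top",tri(T,(176,187.5),S,(386.5,206)))]])
```

```text
rail mid line [0.52765124 0.32944065 0.02      ] [ 0.50314716 -0.28614107  0.02      ]
yaw -2.279533575202579
frontstop base [0.52646757 0.36717398 0.02      ]
rear [ 0.50209312 -0.3111941   0.02      ]
frontstop top [0.52273551 0.37113644 0.065     ]
rear [ 0.49829526 -0.32513315  0.065     ]
carr [ 0.51071474 -0.11468086]
offset of carr from midline 0.0007417822704932209
tab [ 0.56779288 -0.11683399  0.066     ] rel carr x,y 0.057118607369882446 0.00011884999320781225
front face [0.51341001 0.00661719 0.068     ] rear [ 0.50523899 -0.24040395  0.068     ]
0.0 rel carr y 0.4444 [ 72.5 196.7] [475.7 185.8] base [ 86.8 201.9] [467.  208.5]
0.01 rel carr y 0.4344 [ 77.5 196.7] [471.2 186.6] base [ 91.4 202. ] [462.7 209.3]
0.02 rel carr y 0.4244 [ 82.4 196.8] [466.7 187.4] base [ 96.  202.1] [458.3 210.1]
0.03 rel carr y 0.4144 [ 87.3 196.9] [462.2 188.2] base [100.6 202.1] [454.  210.9]
0.04 rel carr y 0.4044 [ 92.3 197. ] [457.6 189. ] base [105.2 202.2] [449.6 211.7]
0.05 rel carr y 0.3944 [ 97.2 197.1] [453.  189.8] base [109.8 202.3] [445.3 212.5]
plate corner rail x, rel carr y 0.09675333115445202 0.2612422874786063
plate corner rail x, rel carr y 0.09729312899966801 0.2283766684520849
plate corner rail x, rel carr y 0.06725696128269383 0.22700540583398757
plate corner rail x, rel carr y 0.06673545154326052 0.25971485457219184
S (385.5, 211) 0.0 x 0.0365 y 0.2742
S (385.5, 211) 0.066 x 0.0934 y 0.2409
S (385.5, 211) 0.068 x 0.0952 y 0.2399
S (387.5, 206) 0.0 x 0.0237 y 0.2838
S (387.5, 206) 0.066 x 0.0818 y 0.2497
S (387.5, 206) 0.068 x 0.0835 y 0.2487
S (386, 207) 0.0 x 0.0257 y 0.2796
S (386, 207) 0.066 x 0.0836 y 0.2459
S (386, 207) 0.068 x 0.0854 y 0.2449
S (382, 230) 0.0 x 0.0849 y 0.2473
S (382, 230) 0.066 x 0.1377 y 0.2164
S (382, 230) 0.068 x 0.1393 y 0.2155
tri [('top', np.float64(0.0914), np.float64(0.2373), np.float64(0.0775))]
```

Request:
jog_arm([
  [-626, 572, 0],
  [-626, 572, 0],
  [-626, 572, 0],
  [-626, 572, 0],
  [-626, 572, 0],
  [-626, 572, 0],
  [-626, 572, 0],
  [-626, 572, 0],
  [-626, 572, 0],
  [-626, 572, 0],
], spin=[-21.2, -21.2, -21.2, -21.2, -21.2, -21.2, -21.2, -21.2, -21.2, -21.2], claw=[0, 0, 0, 0, 0, 0, 0, 0, 0, 0])

```text
clock: 1.1
eef_pos: [0.3904, 0.0546, 0.2082]
eef_rot: [2.265, 2.176, -0.002]
ft_force: [1.0, 1.0, -0.0]
gripper_width: -0.0001
```

Request:
jog_arm([
  [-325, 127, 0],
  [-325, 127, 0],
  [-325, 127, 0],
  [-325, 127, 0],
  [-325, 127, 0],
  [-325, 127, 0],
  [-325, 127, 30],
  [-325, 127, 60],
  [-325, 127, 60],
  [-325, 127, 60],
], spin=[0, 0, 0, 0, 0, 0, 0, 0, 0, 0], claw=[0, 0, 0, 0, 0, 0, 0, 0, 0, 0])

```text
clock: 2.1
eef_pos: [0.5036, -0.2744, 0.1479]
eef_rot: [-2.264, -2.175, 0.002]
ft_force: [0.5, 0.1, 0.5]
gripper_width: 0.0001
```

Run:
```python
from workcell import read_state, imaging
import cv2,numpy as np
s=read_state();print(s["clock"],s["eef_pos"],s["eef_rot"],s["ft_force"])
a=imaging.camera("top")["color"];b=imaging.camera("scene")["color"]
cv2.imwrite("pics/p2.png",cv2.hconcat([cv2.resize(a,(400,300)),cv2.resize(b,(400,300))])[...,::-1])
```

```text
2.1 [ 0.50356284 -0.27437754  0.14794007] [-2.26354620e+00 -2.17459745e+00  2.09186496e-03] [0.54440363 0.11447617 0.53922672]
```

View pics/p2.png

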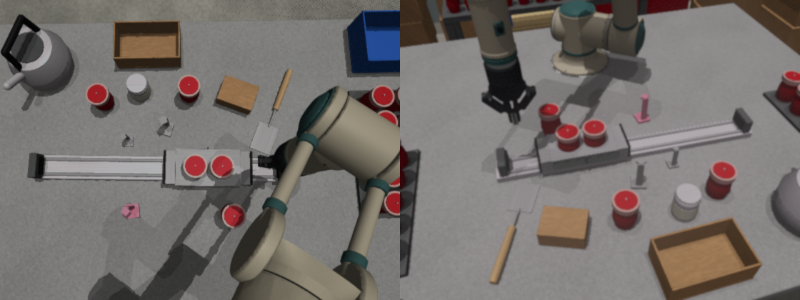

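The gripper, shut, stands over the gap behind the carriage (fingertips at about (265,160) in the left half of the picture), clear of the candles. I'll lower it there.

Request:
jog_arm([
  [0, 0, 45],
  [0, 0, 90],
  [0, 0, 90],
  [10, 0, 90],
  [10, 0, 90],
], spin=[0, 0, 0, 0, 0], claw=[0, 0, 0, 0, 0])

```text
clock: 2.7
eef_pos: [0.5071, -0.2642, 0.0632]
eef_rot: [2.258, 2.175, 0.002]
ft_force: [-0.0, -0.5, -0.0]
gripper_width: 0.0001
```

Run:
```python
from workcell import read_state, imaging
import cv2,numpy as np
from h import *
s=read_state();print(s["clock"],s["eef_pos"],s["ft_force"])
A=imaging.camera("top");B=imaging.camera("scene");a=A["color"];b=B["color"]
for n,c in(("T",A),("S",B)):
    for p,q in reds(c):
        X=ray(c,p,.11)
        if .49<X[0]<.54: print(n,p,q,X.round(4))
cv2.imwrite("pics/p3.png",cv2.hconcat([cv2.resize(a[185:285,300:430],(520,400),interpolation=2),cv2.resize(b[150:260,110:180],(255,400),interpolation=2)])[...,::-1])
```

```text
2.7 [ 0.50711414 -0.26422386  0.0631635 ] [-0.01254564 -0.49667768 -0.03916062]
T [272.75 231.8 ] 595 [ 0.5119 -0.0783  0.11  ]
T [308.93 230.34] 468 [ 0.513  -0.1477  0.11  ]
S [271.46 177.58] 374 [ 0.5081 -0.0757  0.11  ]
S [235.75 184.5 ] 332 [ 0.5084 -0.1459  0.11  ]
```

View pics/p3.png

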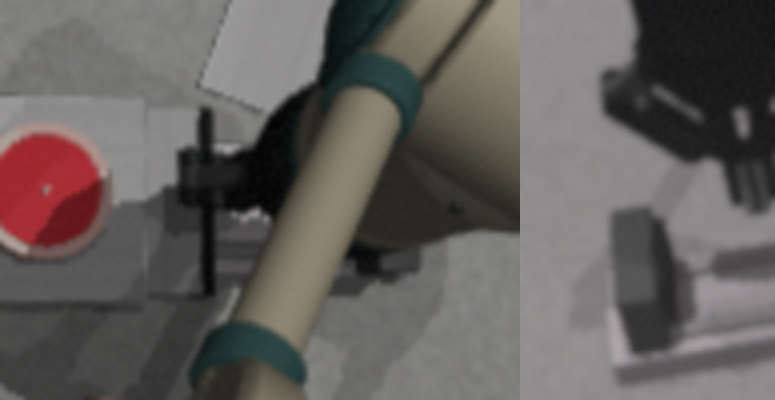

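Run:
```python
from h import *
from workcell import read_state
s=read_state();print(s["clock"],s["eef_pos"])
T=dict(np.load("top0.npz"));S=dict(np.load("scene0.npz"))
for z in(.02,.03,.04,.05,.06):print(z,proj(S,np.array([.507,-.264,z])))
for z in(.08,.1,.12):
  print(z,ray(T,(345,229),z))
  for y in(-.21,-.22,-.23): print("  ",y,proj(S,np.array([.506,y,z])),proj(S,np.array([.506,-.264-(y+.264),z])))
```

```text
2.8 [ 0.50721092 -0.26531901  0.06301117]
0.02 [180.3788135  228.22949739]
0.03 [179.62811922 224.84694524]
0.04 [178.86629376 221.41423712]
0.05 [178.09308769 217.93024915]
0.06 [177.30824408 214.39382361]
0.08 [ 0.51667924 -0.22263955  0.08      ]
   -0.21 [203.84004048 201.3049534 ] [146.81537251 212.40571931]
   -0.22 [198.66230051 202.3128835 ] [152.19956833 211.35759927]
   -0.23 [193.46404263 203.32480774] [157.56213671 210.31368936]
0.1 [ 0.51482338 -0.21901737  0.1       ]
   -0.21 [202.63523839 193.84167324] [144.68986053 204.95139559]
   -0.22 [197.37549766 194.85011018] [150.16264423 203.90211246]
   -0.23 [192.09459306 195.8626048 ] [155.61310138 202.85710995]
0.12 [ 0.51296753 -0.2153952   0.12      ]
   -0.21 [201.39289918 186.14586518] [142.49663737 197.25960387]
   -0.22 [196.04852109 187.1543506 ] [148.06096577 196.20961377]
   -0.23 [190.6823022  188.16695739] [153.6022341  195.16397511]
```

Request:
jog_arm([
  [6, 0, 3],
  [12, -1, 5],
  [18, -2, 5],
  [24, -2, 5],
  [30, -2, 5],
  [36, -2, 5],
  [42, -2, 5],
  [48, -2, 5],
  [54, -2, 5],
  [60, -2, 5],
], spin=[0, 0, 0, 0, 0, 0, 0, 0, 0, 0], claw=[0, 0, 0, 0, 0, 0, 0, 0, 0, 0])

```text
clock: 3.8
eef_pos: [0.5075, -0.2048, 0.0577]
eef_rot: [2.258, 2.174, 0.001]
ft_force: [0.3, 0.1, 0.6]
gripper_width: -0.0
```

```bash
cat >> h.py <<'E'
def track(imaging,read_state,n=2,cam="scene"):
    """carriage centre rail-y displacement from start (m), via matching front candle against start"""
    d=np.array([.0398,.9992]); ref={"top":((272.77,231.72),(310.74,232.22)),"scene":((271.63,177.57),(234.35,183.8))}[cam]
    out=[]
    for i in range(n):
        t=read_state()["clock"]; c=imaging.camera(cam)
        for p,q in reds(c):
            X=ray(c,p,.11)[:2]
            r0=ray(c,ref[0],.11)[:2]; u=X-r0
            if abs(u@np.array([d[1],-d[0]]))<.02 and q>150: out.append((round(t,3),q,(u@d).round(4)))
    return out,c
E
python3 - <<'E'
from workcell import read_state, imaging
from h import *
print(read_state()["eef_pos"],read_state()["ft_force"])
print(track(imaging,read_state,2,"scene")[0])
print(track(imaging,read_state,1,"top")[0], read_state()["clock"])
E
```

```text
[ 0.50752262 -0.20479433  0.05767259] [0.33547526 0.11958081 0.57308145]
[(3.8, np.int32(382), np.float64(-0.0002)), (3.8, np.int32(174), np.float64(-0.0674)), (3.85, np.int32(381), np.float64(-0.0001)), (3.85, np.int32(167), np.float64(-0.0669))]
[(3.9, np.int32(568), np.float64(0.0009)), (3.9, np.int32(154), np.float64(-0.0625)), (3.9, np.int32(528), np.float64(-0.5313))] 3.95
```

Run:
```python
from workcell import read_state, imaging
from h import *
b=imaging.camera("scene")["color"];a=imaging.camera("top")["color"]
s=read_state();print(s["clock"],s["eef_pos"],s["q"],s["ft_force"])
cv2.imwrite("pics/p4.png",cv2.hconcat([cv2.resize(a[180:290,270:400],(390,400),interpolation=2),cv2.resize(b[130:250,120:240],(400,400),interpolation=2)])[...,::-1])
```

```text
4.05 [ 0.5076641  -0.20543512  0.05776801] [-0.51024501  0.35847342  1.79145041 -0.00225884  0.98386295 -2.04215612] [ 1.39253243  0.46557184 -0.81147437]
```

View pics/p4.png

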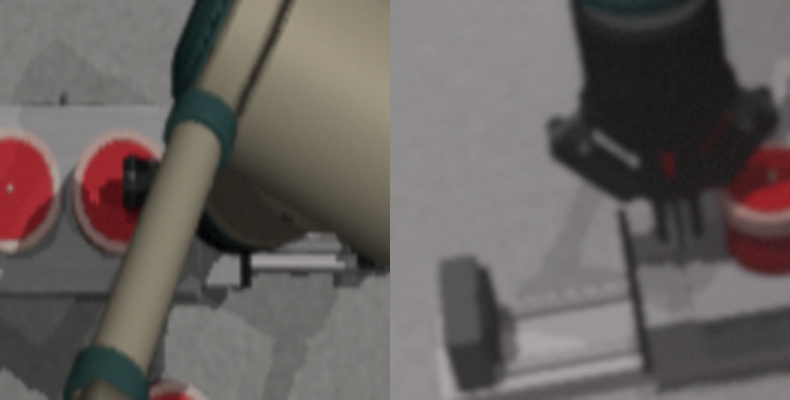

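The picture shows the fingertips at about z 0.075 (tip pixel about (205,202)). That is higher than the reported TCP implies, so they passed over the buffer without touching it, and the carriage has not moved. I'll back out the same way and go lower.

Request:
jog_arm([
  [-30, 0, -5],
  [-70, 0, -5],
  [-70, 0, -5],
  [-70, 0, 10],
  [-70, 0, 20],
  [-70, 0, 20],
], spin=[0, 0, 0, 0, 0, 0], claw=[0, 0, 0, 0, 0, 0])

```text
clock: 4.65
eef_pos: [0.5037, -0.2744, 0.0364]
eef_rot: [2.26, 2.176, -0.0]
ft_force: [-0.4, 1.0, 0.3]
gripper_width: -0.0001
```

Run:
```python
from workcell import read_state, imaging
from h import *
B=imaging.camera("scene");b=B["color"]
s=read_state();p=s["eef_pos"];print(s["clock"],p,s["ft_force"],s["gripper_width"])
for z in(.02,.03,.04,.05,.06,.07,.08):print(z,(proj(B,np.array([p[0],p[1],z]))-[120,130])*5)
cv2.imwrite("pics/p5.png",cv2.resize(b[130:250,120:240],(600,600),interpolation=2)[...,::-1])
print(track(imaging,read_state,1,"scene")[0])
```

```text
4.7 [ 0.50434719 -0.27465632  0.03719965] [ 0.59267361 -0.37696525  0.18628709] -3.1775366318962455e-05
0.02 [274.11819435 491.80458714]
0.03 [270.15938014 474.8926888 ]
0.04 [266.14185133 457.72996405]
0.05 [262.06429195 440.31079106]
0.06 [257.92534639 422.62937872]
0.07 [253.72361792 404.67976025]
0.08 [249.4576671  386.45578645]
[(4.7, np.int32(375), np.float64(-0.0003)), (4.7, np.int32(388), np.float64(-0.0726))]
```

View pics/p5.png

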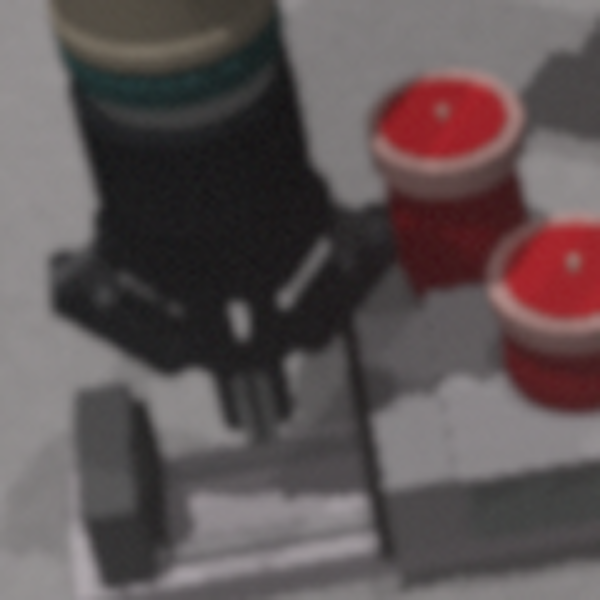

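Tips are at about (255,438) in the crop, so z is about 0.05, with the fingers in mid-gap and clear. I'll lower 8 mm more and close in to a gap of about 7 mm.

Request:
jog_arm([
  [4, 0, 8],
  [12, 0, 8],
  [12, 0, 8],
], spin=[0, 0, 0], claw=[0, 0, 0])

```text
clock: 5.05
eef_pos: [0.505, -0.2613, 0.0296]
eef_rot: [2.257, 2.177, 0.001]
ft_force: [0.2, 0.7, 0.2]
gripper_width: -0.0003
```

Request:
jog_arm([
  [6, 0, 0],
  [12, 0, 0],
  [18, 0, 0],
  [24, 0, 0],
  [30, 0, 0],
  [36, 0, 0],
  [42, 0, 0],
  [48, 0, 0],
  [54, 0, 0],
  [60, 0, 0],
], spin=[0, 0, 0, 0, 0, 0, 0, 0, 0, 0], claw=[0, 0, 0, 0, 0, 0, 0, 0, 0, 0])

```text
clock: 6.05
eef_pos: [0.5071, -0.2007, 0.0293]
eef_rot: [2.258, 2.177, 0.001]
ft_force: [0.4, -0.1, -0.9]
gripper_width: -0.0002
```

Run:
```python
from workcell import read_state, imaging
from h import *
print(read_state()["eef_pos"],read_state()["ft_force"])
print(track(imaging,read_state,2,"scene")[0],read_state()["clock"])
```

```text
[ 0.50708289 -0.20073163  0.0293246 ] [ 0.42929655 -0.11824044 -0.90685299]
[(6.05, np.int32(370), np.float64(0.0489)), (6.05, np.int32(251), np.float64(-0.0187)), (6.1, np.int32(366), np.float64(0.0547)), (6.1, np.int32(273), np.float64(-0.0133))] 6.15
```

Carriage is rolling at about 11.6 cm/s. Now going over it to the front.

Request:
jog_arm([
  [8, 0, -48],
  [36, 0, -90],
  [84, 0, -105],
  [134, 0, -105],
  [184, 0, -105],
  [234, 0, -105],
  [284, 0, -105],
  [334, 0, -105],
  [383, 0, -100],
  [420, 0, -66],
], spin=[0, 0, 0, 0, 0, 0, 0, 0, 0, 0], claw=[0, 0, 0, 0, 0, 0, 0, 0, 0, 0])

```text
clock: 7.15
eef_pos: [0.5249, 0.2235, 0.0976]
eef_rot: [2.253, 2.177, 0.015]
ft_force: [1.7, -0.0, -0.2]
gripper_width: -0.0003
```

Run:
```python
from workcell import read_state, imaging
from h import *
print(read_state()["eef_pos"])
print(track(imaging,read_state,1,"scene")[0],read_state()["clock"])
```

```text
[0.52494619 0.22351843 0.09756684]
[(7.15, np.int32(350), np.float64(0.1699)), (7.15, np.int32(361), np.float64(0.0971))] 7.2
```

Request:
jog_arm([
  [0, 0, 45],
  [1, 0, 66],
  [6, 0, 66],
  [11, 0, 66],
  [16, 0, 66],
  [21, 0, 66],
  [26, 0, 66],
  [31, 0, 66],
  [35, 0, 66],
  [40, 0, 66],
], spin=[0, 0, 0, 0, 0, 0, 0, 0, 0, 0], claw=[0, 0, 0, 0, 0, 0, 0, 0, 0, 0])

```text
clock: 8.2
eef_pos: [0.5212, 0.2673, 0.0242]
eef_rot: [-2.257, -2.184, -0.002]
ft_force: [0.2, 0.7, 0.4]
gripper_width: -0.0001
```

Request:
jog_arm([
  [5, 0, -3],
  [10, 0, -3],
], spin=[0, 0], claw=[0, 0])

```text
clock: 8.4
eef_pos: [0.5216, 0.2778, 0.0275]
eef_rot: [-2.257, -2.184, -0.003]
ft_force: [0.5, -0.3, -0.4]
gripper_width: -0.0001
```

Run:
```python
from workcell import read_state, imaging
from h import *
print(read_state()["eef_pos"])
print(track(imaging,read_state,2,"scene")[0])
print(track(imaging,read_state,1,"top")[0],read_state()["clock"])
```

```text
[0.52162942 0.27776576 0.02752032]
[(8.4, np.int32(347), np.float64(0.2532)), (8.4, np.int32(346), np.float64(0.18)), (8.45, np.int32(347), np.float64(0.2532)), (8.45, np.int32(350), np.float64(0.1801))]
[(8.5, np.int32(628), np.float64(0.2524)), (8.5, np.int32(622), np.float64(0.1799)), (8.5, np.int32(528), np.float64(-0.5315))] 8.55
```

Carriage is almost at rest at 0.253. I'll draw the finger away and look at tab and pointer together.

Request:
jog_arm([
  [20, 0, 0],
  [35, 0, 0],
], spin=[0, 0], claw=[0, 0])

```text
clock: 8.75
eef_pos: [0.5226, 0.3129, 0.0272]
eef_rot: [-2.257, -2.184, -0.002]
ft_force: [0.2, -0.8, -0.2]
gripper_width: 0.0001
```

Run:
```python
from workcell import read_state, imaging
from h import *
print(read_state()["eef_pos"])
o,B=track(imaging,read_state,1,"scene");print(o)
o,A=track(imaging,read_state,1,"top");print(o,read_state()["clock"])
np.savez("top1.npz",**A);np.savez("scene1.npz",**B)
def cr(c,x,y,w,h,k): 
    i=c["color"][y:y+h,x:x+w]; i=cv2.normalize(i,None,0,255,cv2.NORM_MINMAX); return cv2.resize(i,(w*k,h*k),interpolation=cv2.INTER_CUBIC)
a=cr(A,150,180,50,40,8);b=cr(B,360,190,50,40,8)
cv2.imwrite("pics/p6.png",cv2.hconcat([a,b])[...,::-1])
```

```text
[0.5226354  0.31288691 0.02717607]
[(8.75, np.int32(341), np.float64(0.2531)), (8.75, np.int32(353), np.float64(0.1804))]
[(8.8, np.int32(625), np.float64(0.2525)), (8.8, np.int32(622), np.float64(0.18)), (8.8, np.int32(525), np.float64(-0.5316))] 8.85
```

View pics/p6.png

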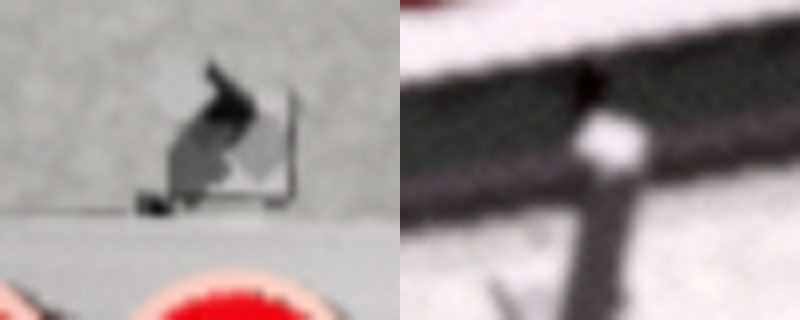

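Carriage is at rest. In the top view the tab is at px (169,206); in the scene view it is at (383.5,201), with the light pointer top at about (386.5,207). Let me work out the offset between them.

Run:
```python
from h import *
A=dict(np.load("top1.npz"));B=dict(np.load("scene1.npz"))
d=np.array([.0398,.9992]);x=np.array([d[1],-d[0]])
c=np.array([.5107,-.1147])+.2525*d
print("T: aligned tip/at x=.058,.07,.08,.09,.1 dy=0,-.006")
for c_,n in((A,"T"),(B,"S")):
  for dy in(0,-.006):
    print(n,dy,[proj(c_,np.array([*(c+x*k+d*dy),.067])).round(1).tolist() for k in(.058,.07,.08,.09,.1)])
print(cv2.cvtColor(B["color"],cv2.COLOR_RGB2GRAY)[196:216,378:394])
print(cv2.cvtColor(A["color"],cv2.COLOR_RGB2GRAY)[184:208,162:180])
```

```text
T: aligned tip/at x=.058,.07,.08,.09,.1 dy=0,-.006
T 0 [[166.8, 203.6], [167.1, 197.7], [167.4, 192.9], [167.6, 188.1], [167.9, 183.3]]
T -0.006 [[169.8, 203.6], [170.1, 197.8], [170.3, 192.9], [170.6, 188.1], [170.8, 183.3]]
S 0 [[384.5, 197.3], [386.8, 201.5], [388.7, 205.0], [390.7, 208.6], [392.7, 212.3]]
S -0.006 [[381.6, 197.8], [383.9, 202.0], [385.8, 205.6], [387.8, 209.2], [389.7, 212.8]]
[[112 110 106  99  89  84  83  83  80  74  69  67  63  63  61  61]
 [ 84  80  79  72  64  65  68  69  65  63  62  60  60  58  57  56]
 [ 64  61  60  56  56  52  59  61  62  62  62  60  61  59  59  57]
 [ 58  57  55  55  50  48  51  54  58  61  61  62  63  59  60  60]
 [ 57  57  56  54  48  47  48  52  58  63  63  61  64  63  62  61]
 [ 60  58  56  55  49  48  49  56  58  62  62  61  63  63  62  63]
 [ 61  63  59  57  50  50  53  58  63  62  63  63  60  63  63  65]
 [ 64  62  60  57  53  61  69  74  72  70  67  65  64  63  63  64]
 [ 63  62  62  59  63  78  94 100  95  87  82  73  66  64  65  63]
 [ 64  64  62  63  77  96 115 120 117 113 106  93  80  70  67  67]
 [ 63  63  64  71  90 112 126
[... 1742 characters left out ...]
 73  68  73  76  80  94]
 [123 122 120 117 119 119 121 119 112  79  74  74  75  73  76  83 106 107]
 [125 123 119 116 116 119 122 120 114  78  73  75  75  76  76  79  99 116]
 [122 122 118 117 118 119 123 121 113  79  74  75  75  75  75  79  93 123]
 [120 121 120 119 118 121 120 120 114  79  75  76  77  78  83  91 116 127]
 [120 121 120 117 116 110 113 115 112  77  75  76  76  85 107 114 124 126]
 [121 120 117 117 112  86  82  83  92  71  69  63  65  77  93  95  95  96]
 [120 118 117 117 109  73  61  45  61  75  93  72  78 101 105 105 107 108]
 [107 106 105 107 111  79  67  48  54  81 107 102 107 115 116 117 119 121]
 [121 122 122 124 126 118 116 111 111 117 125 127 128 130 129 131 132 133]]
```

Both views put the tab about 5 mm past the pointer (top 2.6 px, scene about 2 px). I'll creep back against the front buffer and nudge it gently.

Request:
jog_arm([
  [-15, 0, 0],
  [-25, 0, 0],
  [-30, 0, 0],
  [-31, 0, 0],
  [-31, 0, 0],
  [-31, 0, 0],
], spin=[0, 0, 0, 0, 0, 0], claw=[0, 0, 0, 0, 0, 0])

```text
clock: 9.45
eef_pos: [0.5221, 0.2831, 0.0272]
eef_rot: [-2.255, -2.186, -0.004]
ft_force: [0.4, -0.1, -0.3]
gripper_width: 0.0
```

```bash
cat > m.py <<'E'
from workcell import read_state, imaging
from h import *
print(read_state()["eef_pos"])
for i in range(2):
    o,A=track(imaging,read_state,1,"top"); print([v for v in o if v[2]>0])
    o,B=track(imaging,read_state,1,"scene"); print([v for v in o if v[2]>0])
print(read_state()["eef_pos"],read_state()["clock"])
E
python3 m.py
```

```text
[0.52214446 0.28309779 0.02724844]
[(9.45, np.int32(629), np.float64(0.2527)), (9.45, np.int32(622), np.float64(0.18))]
[(9.5, np.int32(348), np.float64(0.2535)), (9.5, np.int32(350), np.float64(0.1806))]
[(9.55, np.int32(629), np.float64(0.2527)), (9.55, np.int32(622), np.float64(0.18))]
[(9.6, np.int32(346), np.float64(0.2534)), (9.6, np.int32(349), np.float64(0.1806))]
[0.52197889 0.28346143 0.02713675] 9.65
```

Request:
jog_arm([
  [-1.5, 0, 0],
  [-3, 0, 0],
  [-4, 0, 0],
  [-5, 0, 0],
  [-5, 0, 0],
], spin=[0, 0, 0, 0, 0], claw=[0, 0, 0, 0, 0])

```text
clock: 10.15
eef_pos: [0.5218, 0.2783, 0.0271]
eef_rot: [-2.254, -2.187, -0.004]
ft_force: [0.4, -0.3, 0.2]
gripper_width: -0.0002
```

```bash
python3 m.py
```

```text
[0.52178658 0.27827587 0.02708957]
[(10.15, np.int32(628), np.float64(0.2527)), (10.15, np.int32(622), np.float64(0.18))]
[(10.2, np.int32(348), np.float64(0.2534)), (10.2, np.int32(349), np.float64(0.1805))]
[(10.25, np.int32(628), np.float64(0.2527)), (10.25, np.int32(622), np.float64(0.18))]
[(10.3, np.int32(349), np.float64(0.2535)), (10.3, np.int32(349), np.float64(0.1806))]
[0.52186128 0.27845599 0.02712581] 10.35
```

Request:
jog_arm([
  [-0.6, 0, 0],
  [-1.2, 0, 0],
  [-1.2, 0, 0],
  [-1.2, 0, 0],
], spin=[0, 0, 0, 0], claw=[0, 0, 0, 0])

```text
clock: 10.75
eef_pos: [0.5218, 0.2773, 0.0271]
eef_rot: [-2.254, -2.187, -0.004]
ft_force: [-0.3, -0.2, 0.2]
gripper_width: 0.0002
```

```bash
python3 m.py
```

```text
[0.52178858 0.27725167 0.02712275]
[(10.75, np.int32(627), np.float64(0.2524)), (10.75, np.int32(623), np.float64(0.1799))]
[(10.8, np.int32(347), np.float64(0.2532)), (10.8, np.int32(348), np.float64(0.1801))]
[(10.85, np.int32(630), np.float64(0.2522)), (10.85, np.int32(623), np.float64(0.1798))]
[(10.9, np.int32(344), np.float64(0.2531)), (10.9, np.int32(348), np.float64(0.1798))]
[0.52178683 0.27728645 0.02712287] 10.95
```

Carriage has started creeping back. I'll hold and watch.

Request:
jog_arm([
  [0, 0, 0],
  [0, 0, 0],
  [0, 0, 0],
  [0, 0, 0],
  [0, 0, 0],
], spin=[0, 0, 0, 0, 0], claw=[0, 0, 0, 0, 0])

```text
clock: 11.45
eef_pos: [0.5218, 0.2773, 0.0271]
eef_rot: [-2.254, -2.187, -0.004]
ft_force: [-0.0, 0.9, -0.7]
gripper_width: -0.0
```

```bash
python3 m.py
```

```text
[0.52178918 0.27725906 0.02709881]
[(11.45, np.int32(629), np.float64(0.2514)), (11.45, np.int32(623), np.float64(0.179))]
[(11.5, np.int32(350), np.float64(0.2525)), (11.5, np.int32(348), np.float64(0.179))]
[(11.55, np.int32(627), np.float64(0.2514)), (11.55, np.int32(623), np.float64(0.1788))]
[(11.6, np.int32(349), np.float64(0.2524)), (11.6, np.int32(347), np.float64(0.179))]
[0.52182421 0.27725658 0.02710709] 11.65
```

Request:
jog_arm([
  [-0.8, 0, 0],
  [-1.6, 0, 0],
  [-2.2, 0, 0],
  [-2.2, 0, 0],
  [-2.2, 0, 0],
  [-2.2, 0, 0],
  [-2.2, 0, 0],
  [-2.2, 0, 0],
], spin=[0, 0, 0, 0, 0, 0, 0, 0], claw=[0, 0, 0, 0, 0, 0, 0, 0])

```text
clock: 12.45
eef_pos: [0.5217, 0.2751, 0.0271]
eef_rot: [-2.254, -2.187, -0.004]
ft_force: [0.2, -0.7, -0.3]
gripper_width: 0.0002
```

```bash
python3 m.py
```

```text
[0.52172867 0.27509153 0.02710114]
[(12.45, np.int32(628), np.float64(0.2492)), (12.45, np.int32(618), np.float64(0.1765))]
[(12.5, np.int32(350), np.float64(0.2497)), (12.5, np.int32(349), np.float64(0.1765))]
[(12.55, np.int32(624), np.float64(0.2485)), (12.55, np.int32(620), np.float64(0.1761))]
[(12.6, np.int32(343), np.float64(0.2491)), (12.6, np.int32(348), np.float64(0.1763))]
[0.5217503  0.27506164 0.02710452] 12.65
```

Request:
jog_arm([
  [10, 0, 0],
  [30, 0, 0],
  [50, 0, 0],
  [50, 0, 0],
  [50, 0, -40],
  [50, 0, -80],
  [50, 0, -110],
  [50, 0, -110],
], spin=[0, 0, 0, 0, 0, 0, 0, 0], claw=[0, 0, 0, 0, 0, 0, 0, 0])

```text
clock: 13.45
eef_pos: [0.5261, 0.3264, 0.1424]
eef_rot: [2.252, 2.186, 0.018]
ft_force: [-0.1, -0.5, -0.3]
gripper_width: -0.0002
```

```bash
cat >> m.py <<'E'
np.savez("top2.npz",**A);np.savez("scene2.npz",**B)
E
python3 m.py
```

```text
[0.52605484 0.32638177 0.14240516]
[(13.45, np.int32(631), np.float64(0.2457)), (13.45, np.int32(625), np.float64(0.1733))]
[(13.5, np.int32(347), np.float64(0.246)), (13.5, np.int32(360), np.float64(0.1735))]
[(13.55, np.int32(630), np.float64(0.2456)), (13.55, np.int32(622), np.float64(0.173))]
[(13.6, np.int32(345), np.float64(0.2458)), (13.6, np.int32(357), np.float64(0.1732))]
[0.52203649 0.32432562 0.1358226 ] 13.65
```

Request:
jog_arm([
  [0, 0, 0],
  [0, 0, 0],
  [0, 0, 0],
  [0, 0, 0],
  [0, 0, 0],
  [0, 0, 0],
  [0, 0, 0],
  [0, 0, 0],
  [0, 0, 0],
  [0, 0, 0],
], spin=[0, 0, 0, 0, 0, 0, 0, 0, 0, 0], claw=[0, 0, 0, 0, 0, 0, 0, 0, 0, 0])

```text
clock: 14.65
eef_pos: [0.522, 0.3243, 0.1359]
eef_rot: [-2.253, -2.186, 0.001]
ft_force: [-0.5, 0.4, 0.6]
gripper_width: -0.0
```

```bash
python3 m.py
python3 - <<'E'
from h import *
A=dict(np.load("top2.npz"));B=dict(np.load("scene2.npz"))
print(cv2.cvtColor(B["color"],cv2.COLOR_RGB2GRAY)[197:213,376:394])
print(cv2.cvtColor(A["color"],cv2.COLOR_RGB2GRAY)[203:207,164:180])
def cr(c,x,y,w,h,k):
    i=cv2.normalize(c["color"][y:y+h,x:x+w],None,0,255,cv2.NORM_MINMAX); return cv2.resize(i,(w*k,h*k),interpolation=cv2.INTER_CUBIC)
cv2.imwrite("pics/p7.png",cv2.hconcat([cr(A,150,180,50,40,8),cr(B,360,190,50,40,8)])[...,::-1])
E
```

```text
[0.52203285 0.32429954 0.13586107]
[(14.65, np.int32(623), np.float64(0.244)), (14.65, np.int32(623), np.float64(0.1716))]
[(14.7, np.int32(350), np.float64(0.2445)), (14.7, np.int32(358), np.float64(0.1717))]
[(14.75, np.int32(627), np.float64(0.2439)), (14.75, np.int32(624), np.float64(0.1715))]
[(14.8, np.int32(350), np.float64(0.2445)), (14.8, np.int32(359), np.float64(0.1717))]
[0.52204419 0.32431461 0.13586131] 14.85
[[ 95  87  82  80  82  77  70  64  61  60  61  58  60  60  60  58  57  57]
 [ 72  66  61  60  65  62  60  58  57  57  57  59  61  62  60  58  57  56]
 [ 61  58  51  50  55  57  55  56  59  57  60  61  60  62  61  59  57  58]
 [ 59  55  50  45  49  52  56  56  59  61  61  62  61  63  62  60  61  60]
 [ 60  55  49  47  48  51  57  59  61  62  62  61  62  61  61  61  60  62]
 [ 60  55  49  47  50  54  58  63  63  65  64  63  61  62  61  61  61  62]
 [ 59  56  48  48  50  54  61  70  77  78  71  69  65  63  62  64  62  61]
 [ 61  55  49  48  50  57  68  83  97  99  94  87  80  72  66  61  64  63]
 [ 61  55  54  49  52  60  77  98 114 119 116 110 104  91  77  67  66  66]
 [ 61  59  55  54  58  71  90 112 123 128 128 126 121 110  94  77  70  68]
 [ 61  58  57  58  63  79 101 119 127 131 130 131 128 119 101  82  72  70]
 [ 65  62  61  61  66  82  99 113 122 127 130 130 129 118  98  79  70  68]
 [ 68  68  66  68  70  77  87  97 108 118 123 126 123 112  90  73  67  64]
 [ 70  71  69  70  70  71  73  80  91 104 110 112 107  99  85  71  64  62]
 [ 70  70  69  69  67  65  66  70  80  91  94  91  88  83  75  66  63  62]
 [ 66  65  65  64  64  61  61  67  72  78  78  74  73  73  73  72  69  70]]
[[119 118 119 119 120 120 111  75  74  75  75  85 107 114 123 125]
 [118 118 117 118 120 118 111  74  63  53  57  74  92  94  97  96]
 [117 117 116 115 118 119 112  77  58  36  41  73 100 104 106 108]
 [105 107 118 118 119 122 115  85  70  49  52  81 108 116 120 120]]
```

View pics/p7.png

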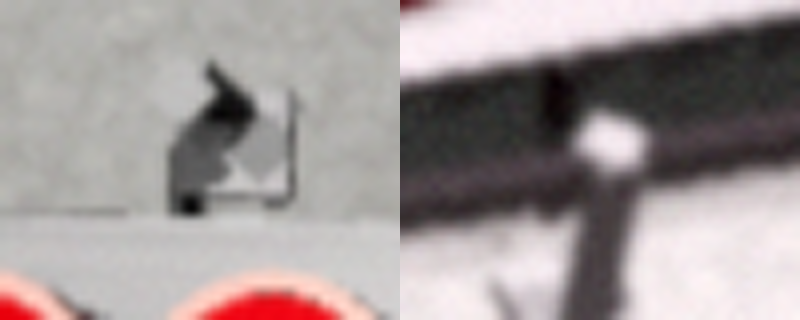

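```bash
python3 m.py && python3 -c "
from workcell import r
print(r.hand_in())"
```

```text
[0.52204419 0.32431461 0.13586131]
[(14.85, np.int32(624), np.float64(0.244)), (14.85, np.int32(622), np.float64(0.1715))]
[(14.9, np.int32(350), np.float64(0.2445)), (14.9, np.int32(358), np.float64(0.1717))]
[(14.95, np.int32(624), np.float64(0.244)), (14.95, np.int32(623), np.float64(0.1715))]
[(15.0, np.int32(350), np.float64(0.2445)), (15.0, np.int32(359), np.float64(0.1717))]
[0.5220141  0.3242842  0.13580322] 15.05
the job is handed in; nothing more can be done
None
```

The carriage is standing still at the pointer, probably about 1–2 mm short of it. The job was handed in at about 15 s of the 38 s allowed.

- **Push:** I pushed the rear buffer at 6 cm/s, and the carriage ran off at about 11 cm/s.
- **Brake:** I went over the carriage and braked it with a finger moving ahead of it at about half its speed. It came to rest about 5–7 mm past the pointer, without reaching an end stop.
- **Correction:** Two light nudges on the front buffer moved it back about 8.6 mm. I then lifted the gripper clear, about 7 cm ahead of the front buffer and above it.

**Last checks:** Two pairs of pictures 0.1 s apart showed no carriage movement, and its position had been steady since 14.65 s. The gripper was touching nothing.

**What disagreed:**
- **Alignment:** The estimates of the stopping point differ. The top view and the pointer's post put it 0–2 mm short; the pointer's bright tip in the scene view suggests up to about 5 mm. I did not correct further.
- **First push:** My first attempt passed over the rear buffer without moving the carriage, because the fingertips stood higher than the stated tool dimensions implied. No force showed on the wrist sensor, but the fingers came within roughly 10 mm of the frame and the rear candle.

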